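# Click the stop block onto the locating bar

## Robot

A 6-joint arm with a two-finger parallel gripper is mounted at the origin on the work surface. World frame = base frame: x ahead of the robot, y to its left, z up, the work surface at z = 0. Lengths are in mm, angles in rad, forces in N, time in s.
With the tool pointing down it reaches from about 300 to 775 mm from the base axis. Payload 14.6 kg.
Tool frame: the origin (TCP) lies at the very end of the fingers, on their centre line; the grasp point (between the pads) lies 19 mm behind it (manip.grip_point_offset is the distance from the TCP to the grasp point, in mm); z points along the fingers, y is the line along which they close (so a half turn about z gives the same grasp; the last joint's range is limited). The gripper opens to 94 mm and grips with 3 to 60 N. Pads are 16 mm wide; open, the fingers measure 119 mm over their backs; the gripper's body (75 mm by 177 mm) begins 78 mm behind the grasp point.
Start: joints at [-1.236, 0.3, 1.521, -0, 1.321, -0.067], TCP at [215.084, -506.19, 205.446] pointing down, gripper open.
Joint ranges: [-3.03, 3.03], [-0.79, 2.21], [0.23, 2.52], [-1.04, 4.18], [0, 3.07], [-2.55, 2.55]. Speed limits (rad/s): [2.22, 2.22, 2.57, 3.14, 3.14, 3.14].

## Interface

Orientations are given as [roll, pitch, yaw] about the fixed x, y, z axes, in that order (R = Rz(yaw) Ry(pitch) Rx(roll)).
In Python, from cell import telemetry, eyes, manip gives the robot as it stands.
- The arm moves only by the tool play_rows, never from a script. Its arguments are lists of equal length, an entry for each row: "translation": the shift along the world's x, y, z in m, a list of three; "yaw": the turn about the world's z in rad. A call has 1 to 12 rows; each row is the pose to reach, as a shift and turn from the pose commanded when the call began; what a row does not reach only later rows make up. A row lasts 1/8 s, in which the tool goes at most 62.5 mm and 10.7 degrees, less where a joint would pass 70% of its speed; a pose out of reach is approached as far as the arm can. A call with a gripper value outside its range is refused whole. "hand" is the opening, from 0 (shut) to 1 (fully open), set as the call begins (left out, the last holds). The fingers move at their own pace and stop on an object; "force" is the grip in N (left out, the last holds). Time passes only in rows, so rows that repeat a pose let the fingers close. It gives the time, the measured TCP pose, the force, the opening and the grip force at its end, in the units of the state.
- telemetry.read_state(): the state, without advancing time (a new reading comes with each control period).
- eyes.camera(name): name is "side" or "top"; returns a dict with "pixels" (420x560x3 uint8, red, green, blue), "fx", "fy", "cx", "cy" (pixels), "dist_coeffs" ([k1, k2, p1, p2, k3] as OpenCV has them; the pictures are not rectified), "cam_to_world" (4x4, takes a point from camera to world coordinates). Camera axes: x right, y up, looking along -z (the intrinsics and any distortion apply to the point x, -y, -z); pixel columns grow to the right and rows downward; lengths in mm; the calibration is good to about 2 mm. A picture is of the moment at which its call begins. There is no depth.
- manip.sign_off(): hands the job in; it is judged then, once.
The state is a dict: "clock": time; "joints": joint angles; "qd": joint speeds; "effort": joint torques, N m; "eef_pos": TCP position; "eef_rot": TCP orientation; "wrist_force": force on the tool from outside, world axes, zero at the start; "moment": the same for the moment, N m; "finger_gap": finger opening in mm; "finger_force": force on a finger pad.
Only numpy, scipy, OpenCV 4.12 (cv2) and the standard library are available. Lean on these libraries where they do the work, as an engineer would, in place of code of your own. Each camera call takes 0.05 s, during which the arm holds its last target. There are 200 camera calls.

## Task

Lift the bored aluminium stop block out of its moulded tray, set it upright in the fixture's channel in line with the bar, then slide it along onto the bar, past the sprung ball, until it clicks and is fully home at the shoulder. Let go of it there, and leave the other loose things on the bench where they are.

Things in the scene. Friction and masses are not known exactly. Their poses are not given: they have to be found in the camera images.
- block_center (a point): Centre of the stop block: plain aluminium, 80 long (x), 46 wide (y), 68 tall (z, up), about 0.5 kg, two dark dots on top. A chamfered 27 mm bore runs right through along x, its axis 6 below this point, with an inner groove half-way along for the ball. Ends alike and flat: either may go on first; shut fingers can push an end above the bore. It starts standing in the tray, 10 mm deep.
- tray: Grey moulded tray, fixed, 210 (x) by 110 (y) by 18 high, origin under its centre. An 84 x 50 recess, 10 deep (floor 8 above the table), centred at x = -49, y = 0 holds the block, block and tray x parallel; a 60 x 50 recess centred at x = +55 holds a ring gauge.
- fixture: Fixture, bolted down: grey base plate 240 (x) by 90 (y) by 14 thick, origin under its centre; x points along the channel from its open end to the shoulder. The plate's top is the channel's floor; low steel guides with sloped inner edges, 49 apart, up to 12 above the floor, run along both sides from x = -120 to 50. Smooth, low friction. A block on the floor has its bore in line with the bar.
- bar_tip (a point): Tapered tip of the round steel bar, at fixture x = -17. The bar is 24 in diameter, its axis along fixture x at y = 0, 28 above the channel floor; it stands out 72 from the shoulder towards the channel's open end.
- shoulder (a point): Point where the bar leaves the shoulder's face, at fixture x = 55. The shoulder is a white upright block, 40 long, 46 wide, 58 above the channel floor; the block, home, stands 1 mm short of it.
- channel (a point): Point on the channel floor, at fixture x = -72, y = 0, where the block can be set down clear of the bar (its underside here, its centre 34 above), to be slid along +x from there. Axes as the fixture.
- home (a point): Where the block's centre is when it is home: fixture x = 14, y = 0, 34 above the channel floor (48 above the table). Axes as the fixture.
- detent (a joint): How far the sprung brass ball on top of the bar, at fixture x = 14, is pressed in, m: 0 fully out (standing out 5 mm), about 0.002 (up to 0.004) while the block's bore rides over it, 0 again once it has clicked into the block's groove. It takes about 5 to 15 N of push for the block's mouth to ride up onto it.
- ring_gauge: Bystander: steel ring 47 diameter, 22 high, in the tray's shorter recess.
- parallel: Bystander: solid steel block 90 x 36 x 50 high, no bore, on the bench near the robot.
- gauge_case: Bystander: shut blue plastic case 110 x 75 x 30 high.
- cleaner: Bystander: white plastic bottle 52 diameter, 130 high.
- wrench: Bystander: wrench 150 long lying on the bench.
- screwdriver: Bystander: screwdriver 170 long lying on the bench beyond the fixture.
- plug_gauge: Bystander: upright steel cylinder 32 diameter, 70 high.
Mind the look-alikes: they are no part of the job. Leave any yellow look-alike of the part that bears block_center alone.

How it is judged (in metres and radians):
At the end, for the whole second after the job is handed in: The stop block is on the bar, upright, its centre within 4 mm of home along the bar (5 mm sideways and in height), turned less than 0.08 rad from the bar's line, and the ball is sprung back out into its groove (pressed less than 1 mm) (x of block_center in the frame of home between -0.004 and 0.004 m and y of block_center in the frame of home between -0.005 and 0.005 m and z of block_center in the frame of home between -0.005 and 0.005 m and angle between the x axis of block_center and the x axis of home, either way round below 0.08 rad and angle between block_center's own z axis and vertical below 0.08 rad and value of joint detent below 0.001 m); the robot touches nothing.
It fails at once if another loose thing on the bench was moved by more than 30 mm (distance of any of ring_gauge, parallel, gauge_case, cleaner, wrench, screwdriver, plug_gauge from where it was at the start of the episode above 0.03 m).
It also fails if it takes over 54 s, if anything falls off the work surface, if the arm or the gripper's body presses on something with over 40 N, if the wrist force passes 120 N, or if a joint passes its speed limit or range.

## Working session

There is one attempt and no reset: what is moved stays moved. The work goes in short steps, Python scripts to look and compute and a tool call to move; the robot and the scene stay as the last step left them, time stands still between calls to the robot, and variables do not carry over. Pictures are saved under pics/ and viewed, at most 10 in all, crops included, and the job is handed in when it is done.

Besides the shell and the picture viewer there is one more tool, called after ">>>" as a command line: name --pt "numbers of a row" for each row, then --argument value for the rest. play_rows: Moves the arm, as the interface text tells. Its arguments: {"type":"object","properties":{"translation":{"type":"array","items":{"type":"array","items":{"type":"number"}}},"yaw":{"type":"array","items":{"type":"number"}},"hand":{"type":"number"},"force":{"type":"number"}},"required":["translation","yaw"]}

```bash
mkdir -p pics; ls
cat > h.py <<'E'
import numpy as np, cv2
from cell import telemetry, eyes, manip
def snap(n,f):
    c=eyes.camera(n); cv2.imwrite(f,cv2.cvtColor(c["pixels"],cv2.COLOR_RGB2BGR)); 
    np.save(f+'.npy',{k:v for k,v in c.items()},allow_pickle=True); return c
def load(f): return np.load(f+'.npy',allow_pickle=True).item()
def ray(c,uv):
    K=np.array([[c["fx"],0,c["cx"]],[0,c["fy"],c["cy"]],[0,0,1.]])
    p=cv2.undistortPoints(np.array(uv,float).reshape(-1,1,2),K,np.array(c["dist_coeffs"],float)).reshape(-1,2)
    M=np.array(c["cam_to_world"]); d=np.c_[p[:,0],-p[:,1],-np.ones(len(p))]@M[:3,:3].T
    return M[:3,3],d
def plane(c,uv,z):
    o,d=ray(c,uv); return o+d*((z-o[2])/d[:,2])[:,None]
def proj(c,P):
    M=np.linalg.inv(np.array(c["cam_to_world"])); q=np.array(P,float).reshape(-1,3)@M[:3,:3].T+M[:3,3]
    K=np.array([[c["fx"],0,c["cx"]],[0,c["fy"],c["cy"]],[0,0,1.]])
    return cv2.projectPoints(q*[1,-1,-1],np.zeros(3),np.zeros(3),K,np.array(c["dist_coeffs"],float))[0].reshape(-1,2)
E
python3 - <<'E'
from h import *
for n in("top","side"):
    c=snap(n,f"pics/{n}0.png"); print(n,c["fx"],np.round(c["cam_to_world"],3).tolist(),c["dist_coeffs"])
print(telemetry.read_state())
E
```

```text
pics
top 387.3593976898197 [[-0.02, 0.982, -0.187, 391.466], [-1.0, -0.017, 0.014, 15.537], [0.01, 0.187, 0.982, 987.289], [0.0, 0.0, 0.0, 1.0]] [-0.09228065  0.          0.          0.          0.        ]
side 542.4175699596618 [[-0.937, 0.266, -0.226, 223.512], [-0.349, -0.706, 0.616, 886.124], [0.004, 0.656, 0.755, 1155.918], [0.0, 0.0, 0.0, 1.0]] [-0.00227975  0.          0.          0.          0.        ]
{'clock': 0.1, 'joints': array([-1.23560104e+00,  3.00409929e-01,  1.52155564e+00,  1.68312103e-05,
        1.32069453e+00, -6.65896430e-02]), 'qd': array([ 0.00012382, -0.0027542 , -0.00023877,  0.00037954,  0.00060672,
        0.00047313]), 'effort': array([ 1.33249112e-03, -5.32642865e+01, -3.53285193e+01,  7.09897815e-02,
        2.35075696e-02, -4.98699228e-05]), 'eef_pos': array([ 215.00825267, -505.9612985 ,  204.93064536]), 'eef_rot': array([-3.14052866e+00, -8.72951306e-05,  4.01780711e-01]), 'wrist_force': array([-0.17697166, -0.55393626,  0.17663502]), 'moment': array([-0.0415353 , -0.01967655,  0.02096674]), 'finger_force': 0.0, 'finger_gap': 93.98781965690378}
```

View pics/top0.png

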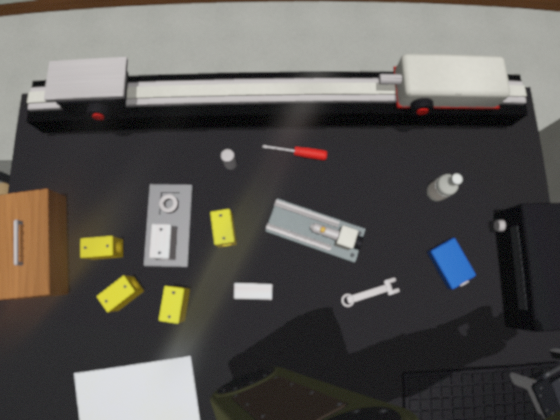

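View pics/side0.png

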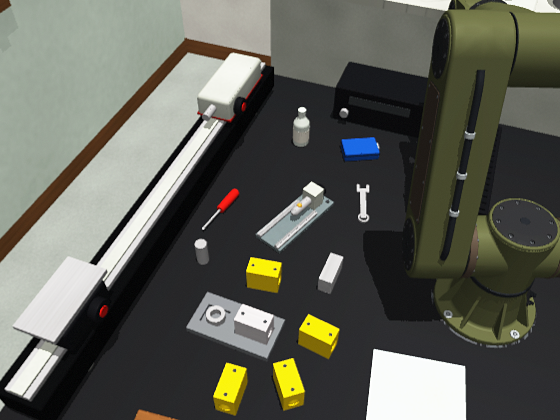

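The top view shows these candidates:
- The plain aluminium block in the tray at (160,241), with the ring at (168,203).
- The parallel, with no dots, at (253,291).
- Yellow look-alikes at (101,247), (119,293), (173,305) and (222,228).

The fixture is at (315,230), with the shoulder at (348,237) and the open end at the left. In the side view the block is at (254,323). I choose the block in the tray and will check it in a close crop.

Run:
```python
from h import *
t=load("pics/top0.png"); s=load("pics/side0.png")
def crop(c,x,y,w,h,k): return cv2.resize(cv2.cvtColor(c["pixels"][y:y+h,x:x+w],cv2.COLOR_RGB2BGR),(w*k,h*k),interpolation=cv2.INTER_CUBIC)
a=crop(t,140,175,66,98,6)[:, :396]; b=crop(t,260,190,110,75,7)
# panel: tray (top,396x588)
cv2.imwrite("pics/c1.png",np.hstack([a,cv2.resize(crop(s,180,285,110,75,3),(330,225)) if 0 else np.vstack([crop(s,180,285,110,75,3),crop(s,250,175,90,80,4)[:, :330],np.zeros((43,330,3),np.uint8)])]))
cv2.imwrite("pics/c2.png",b)
```

```text
(no output)
```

View pics/c1.png

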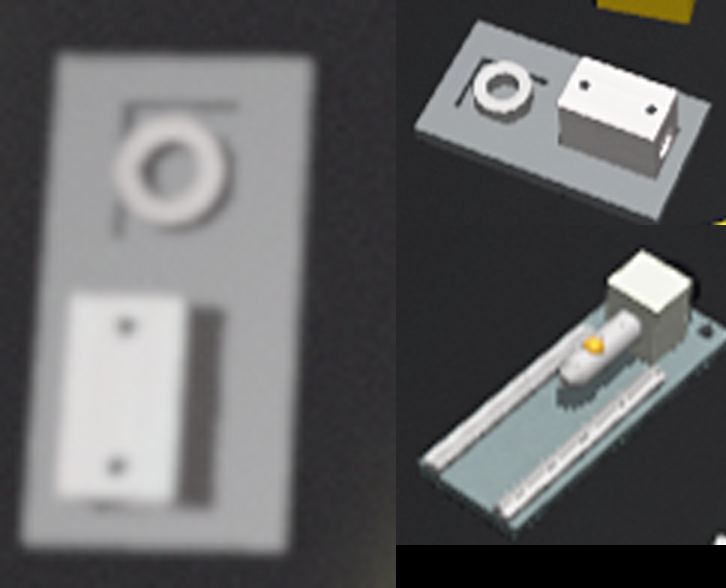

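View pics/c2.png

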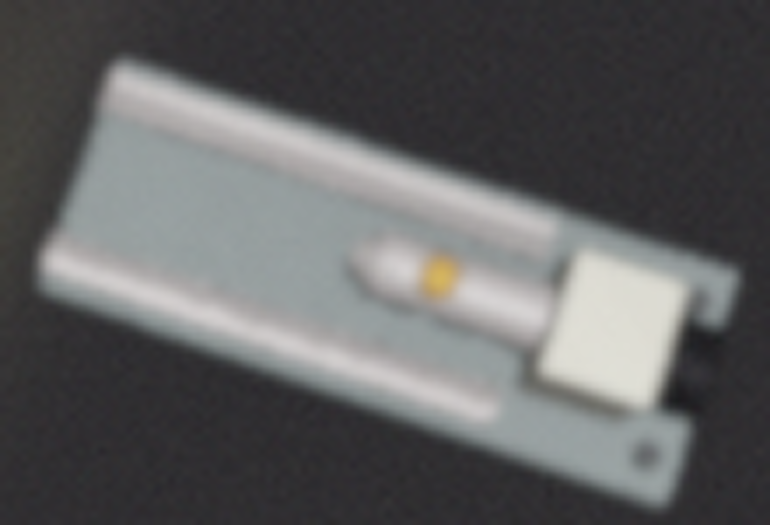

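The crop confirms the choice: aluminium, two dots on top, a bore in the end face, standing in the longer recess. The dots are at crop (126,326) and (116,467). In the fixture crop the plate corners are at (38,288), (668,507) and (739,268), the shoulder top is around (615,329), the ball is at (440,277) and the tip is at (352,258).

Run:
```python
from h import *
t=load("pics/top0.png"); s=load("pics/side0.png")
def P(c,pts,off,org,k,z):
    p=(np.array(pts,float)-off+.5)/k-.5+org; return plane(c,p,z)
def show(n,q): print(n,np.round(q[:,:2],1).tolist(),"mean",np.round(q.mean(0)[:2],1))
ang=lambda a,b: round(float(np.arctan2(*(b-a)[[1,0]])),3)
q=P(t,[(70,294),(187,295),(172,502),(55,497)],0,(140,175),6,76); show("block top T",q)
print([np.linalg.norm(q[i]-q[i-1]).round(1) for i in range(4)],ang(q[3],q[0]),ang(q[2],q[1]))
d=P(t,[(126,326),(116,467)],0,(140,175),6,76); show("dots T",d); print(ang(d[1],d[0]))
d=P(s,[(584,85),(651,109)],(396,0),(180,285),3,76); show("dots S",d);print(ang(d[1],d[0]))
q=P(t,[(58,53),(314,58),(287,552),(22,546)],0,(140,175),6,18); show("tray T",q); print([np.linalg.norm(q[i]-q[i-1]).round(1) for i in range(4)],ang(q[3],q[0]),ang(q[2],q[1]))
q=P(s,[(480,20),(711,104),(657,220),(415,129)],(396,0),(180,285),3,18); show("tray S",q);print([np.linalg.norm(q[i]-q[i-1]).round(1) for i in range(4)],ang(q[1],q[0]),ang(q[2],q[3]))
q=P(t,[(38,288),(668,507),(739,268)],0,(260,190),7,14); show("plate T",q); print(np.linalg.norm(q[0]-q[1]),np.linalg.norm(q[1]-q[2]),ang(q[0],q[1]),ang(q[1],q[2]),"centre",(q[0]+q[2])/2)
q=P(t,[(580,246),(692,285),(645,410),(538,375)],0,(260,190),7,72); show("shoulder T",q);print([np.linalg.norm(q[i]-q[i-1]).round(1) for i in range(4)],ang(q[0],q[1]),ang(q[3],q[2]))
show("tip,T",P(t,[(352,258)],0,(260,190),7,42)); show("ball T",P(t,[(440,275)],0,(260,190),7,57));
show("ball S",P(s,[(593,345)],(396,225),(250,175),4,57))
show("shoulder S",P(s,[(647,249),(692,290),(655,318),(608,283)],(396,225),(250,175),4,72))
show("plate S near",P(s,[(420,460),(512,537)],(396,225),(250,175),4,14))
```

```text
block top T [[545.2, 312.2], [544.0, 264.7], [461.7, 268.3], [464.2, 315.1]] mean [503.8 290.1]
[np.float64(81.1), np.float64(47.5), np.float64(82.4), np.float64(46.9)] -0.036 -0.043
dots T [[531.9, 289.0], [475.7, 291.0]] mean [503.8 290. ]
-0.037
dots S [[532.6, 290.4], [476.6, 291.9]] mean [504.6 291.1]
-0.028
tray T [[661.2, 341.1], [656.6, 228.7], [444.7, 235.4], [448.5, 347.5]] mean [552.7 288.2]
[np.float64(212.8), np.float64(112.5), np.float64(211.9), np.float64(112.1)] -0.03 -0.032
tray S [[655.2, 230.9], [446.7, 238.8], [450.3, 348.8], [658.9, 342.9]] mean [552.8 290.3]
[np.float64(112.0), np.float64(208.6), np.float64(110.1), np.float64(208.6)] -0.038 -0.028
plate T [[532.4, 40.8], [448.7, -184.3], [534.9, -215.1]] mean [ 505.3 -119.5]
240.16590610318306 91.5995806011388 -1.927 -0.343 centre [533.6630342 -87.1443836  14.       ]
shoulder T [[535.1, -146.7], [520.8, -184.7], [478.3, -166.2], [491.0, -130.2]] mean [ 506.3 -157. ]
[np.float64(47.1), np.float64(40.6), np.float64(46.4), np.float64(38.2)] -1.93 -1.91
tip,T [[537.0, -70.9]] mean [537.  -70.9]
ball T [[528.2, -99.9]] mean [528.2 -99.9]
ball S [[527.8, -96.0]] mean [527.8 -96. ]
shoulder S [[518.3, -184.5], [476.1, -156.8], [491.9, -121.9], [533.3, -142.5]] mean [ 504.9 -151.4]
plate S near [[615.5, 9.6], [532.9, 50.1]] mean [574.2  29.9]
```

>>> play_rows --pt "0.289 0.7965 0" --pt "0.289 0.7965 0" --pt "0.289 0.7965 0" --pt "0.289 0.7965 0" --pt "0.289 0.7965 0" --pt "0.289 0.7965 0" --pt "0.289 0.7965 0" --pt "0.289 0.7965 0" --pt "0.289 0.7965 0" --pt "0.289 0.7965 0" --pt "0.289 0.7965 0" --pt "0.289 0.7965 0" --yaw '[-0.437,-0.437,-0.437,-0.437,-0.437,-0.437,-0.437,-0.437,-0.437,-0.437,-0.437,-0.437]' --hand 1

```text
clock: 1.6
eef_pos: [470.7, 199.8, 205.3]
eef_rot: [3.141, 0.0, -0.035]
wrist_force: [1.6, -0.7, 0.3]
finger_gap: 93.9
finger_force: 0.0
```

>>> play_rows --pt "0.0333 0.091 0" --pt "0.0333 0.091 0" --pt "0.0333 0.091 -0.05" --pt "0.0333 0.091 -0.1" --pt "0.0333 0.091 -0.1" --pt "0.0333 0.091 -0.1" --yaw '[0,0,0,0,0,0]'

```text
clock: 2.35
eef_pos: [504.6, 289.0, 107.5]
eef_rot: [-3.141, -0.002, -0.035]
wrist_force: [-1.1, -0.1, -0.4]
finger_gap: 94.1
finger_force: 0.0
```

Run:
```python
from h import *
a=snap("top","pics/top1.png");b=snap("side","pics/side1.png")
f=lambda c,x,y,w,h,k: cv2.resize(cv2.cvtColor(c["pixels"][y:y+h,x:x+w],cv2.COLOR_RGB2BGR),None,fx=k,fy=k,interpolation=cv2.INTER_CUBIC)
cv2.imwrite("pics/c3.png",np.hstack([f(a,110,180,100,120,4),f(b,180,240,100,120,4)]))
print(telemetry.read_state()["eef_pos"])
```

```text
[504.73440616 289.02917886 107.87217043]
```

View pics/c3.png

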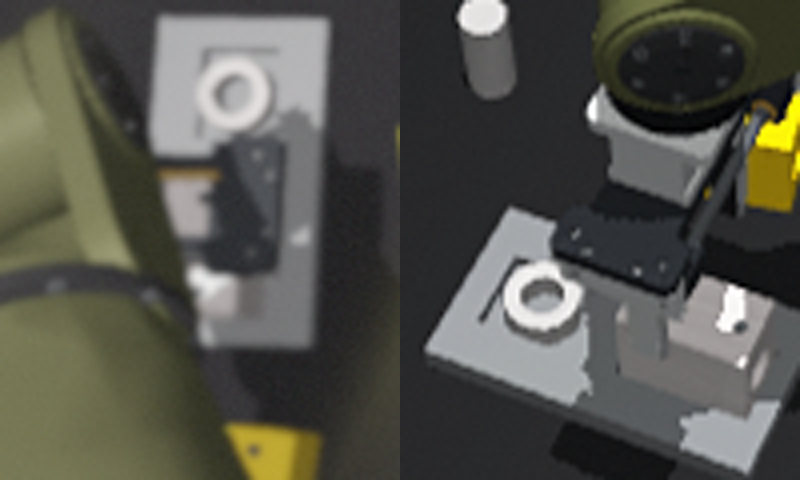

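The open fingers straddle the block in the side view: the near finger is at crop (650,325) and a dot shows at (740,325), both where expected. I'm descending to grip.

>>> play_rows --pt "0 0.001 -0.03" --pt "0 0.001 -0.06" --pt "0 0.001 -0.076" --pt "0 0.001 -0.076" --pt "0 0.001 -0.076" --yaw '[0,0,0,0,0]'

```text
clock: 3.08
eef_pos: [504.5, 290.0, 30.9]
eef_rot: [-3.141, -0.002, -0.035]
wrist_force: [0.1, -0.6, 0.8]
finger_gap: 94.2
finger_force: 0.0
```

>>> play_rows --pt "0 0 0" --pt "0 0 0" --pt "0 0 0" --pt "0 0 0" --pt "0 0 0" --pt "0 0 0" --pt "0 0 0" --pt "0 0 0" --yaw '[0,0,0,0,0,0,0,0]' --hand 0 --force 45

```text
clock: 4.08
eef_pos: [503.8, 289.6, 29.4]
eef_rot: [3.142, 0.0, -0.035]
wrist_force: [1.1, -0.5, 0.6]
finger_gap: 45.6
finger_force: 45.0
```

>>> play_rows --pt "0 0 0.03" --pt "0 0 0.06" --pt "0 0 0.12" --pt "0.0547 -0.309 0.12" --pt "0.0547 -0.309 0.12" --pt "0.0547 -0.309 0.12" --pt "0.0547 -0.309 0.12" --pt "0.0547 -0.309 0.12" --pt "0.0547 -0.309 0.12" --pt "0.0547 -0.309 0.12" --pt "0.0547 -0.309 0.12" --pt "0.0547 -0.309 0.12" --yaw '[0,0,0,1.255,1.255,1.255,1.255,1.255,1.255,1.255,1.255,1.255]'

```text
clock: 5.58
eef_pos: [558.3, -19.0, 149.2]
eef_rot: [-3.141, 0.0, 1.217]
wrist_force: [-0.6, 0.5, -4.7]
finger_gap: 46.2
finger_force: 45.0
```

>>> play_rows --pt "0 0 -0.03" --pt "0 0 -0.06" --pt "0 0 -0.07" --pt "0 0 -0.07" --pt "0 0 -0.07" --pt "0 0 -0.07" --yaw '[0,0,0,0,0,0]'

```text
clock: 6.32
eef_pos: [558.9, -19.4, 80.4]
eef_rot: [3.14, -0.0, 1.22]
wrist_force: [0.8, -0.5, -4.3]
finger_gap: 45.7
finger_force: 45.0
```

Run:
```python
from h import *
a=snap("top","pics/top2.png");b=snap("side","pics/side2.png")
f=lambda c,x,y,w,h,k: cv2.resize(cv2.cvtColor(c["pixels"][y:y+h,x:x+w],cv2.COLOR_RGB2BGR),None,fx=k,fy=k,interpolation=cv2.INTER_CUBIC)
cv2.imwrite("pics/c4.png",np.hstack([f(a,255,180,120,100,3),f(b,240,160,100,100,3)]) if 0 else np.hstack([f(a,250,180,130,150,3),f(b,240,140,130,150,3)]))
print({k:np.round(v,4) for k,v in telemetry.read_state().items() if k.startswith(("eef","wrist"))})
```

```text
{'eef_pos': array([558.7333, -19.4067,  80.0656]), 'eef_rot': array([ 3.1406e+00, -2.0000e-04,  1.2196e+00]), 'wrist_force': array([-0.7631, -0.1141, -4.0886])}
```

View pics/c4.png

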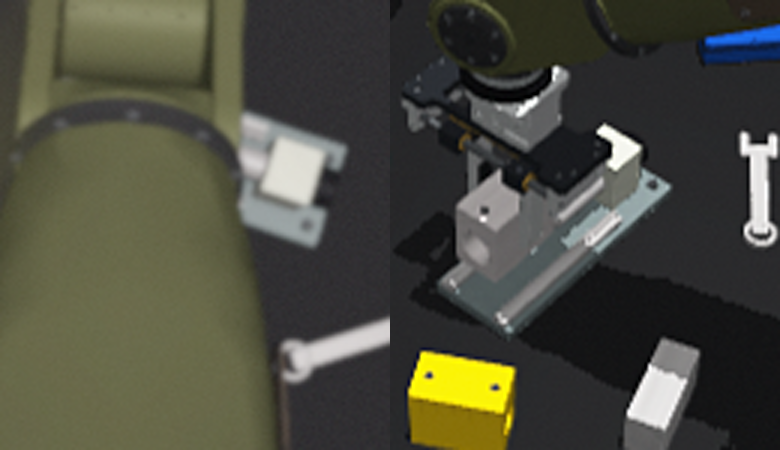

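The block hangs upright over the channel, crop (490,225), in line with the guides. The ball, the tip and the shoulder all put the bar axis about 1.5 mm towards fixture −y, so I'm correcting for that while lowering.

>>> play_rows --pt "-0.0014 0.0005 -0.015" --pt "-0.0014 0.0005 -0.03" --pt "-0.0014 0.0005 -0.034" --pt "-0.0014 0.0005 -0.038" --pt "-0.0014 0.0005 -0.041" --pt "-0.0014 0.0005 -0.043" --pt "-0.0014 0.0005 -0.043" --yaw '[0,0,0,0,0,0,0]'

```text
clock: 7.3
eef_pos: [557.1, -18.9, 36.5]
eef_rot: [3.142, -0.0, 1.22]
wrist_force: [-0.2, 0.3, -4.1]
finger_gap: 45.9
finger_force: 45.0
```

>>> play_rows --pt "0 0 -0.0006" --pt "0 0 -0.0012" --pt "0 0 -0.0016" --pt "0 0 -0.0016" --yaw '[0,0,0,0]'

```text
clock: 7.8
eef_pos: [557.3, -18.9, 35.4]
eef_rot: [3.141, -0.0, 1.22]
wrist_force: [-1.9, 1.0, 6.1]
finger_gap: 46.1
finger_force: 45.0
```

>>> play_rows --pt "-0.0014 -0.0038 0.0002" --pt "-0.0028 -0.0075 0.0002" --pt "-0.0041 -0.0113 0.0002" --pt "-0.0055 -0.015 0.0002" --pt "-0.0069 -0.0188 0.0002" --pt "-0.0083 -0.0225 0.0002" --pt "-0.0097 -0.0263 0.0002" --pt "-0.0104 -0.0282 0.0002" --pt "-0.0104 -0.0282 0.0002" --yaw '[0,0,0,0,0,0,0,0,0]'

```text
clock: 8.93
eef_pos: [546.9, -47.6, 35.4]
eef_rot: [3.141, 0.0, 1.22]
wrist_force: [-0.2, -0.5, 5.9]
finger_gap: 45.9
finger_force: 45.0
```

>>> play_rows --pt "-0.0014 -0.0038 0" --pt "-0.0028 -0.0075 0" --pt "-0.0041 -0.0113 0" --pt "-0.0055 -0.015 0" --pt "-0.0069 -0.0188 0" --pt "-0.0083 -0.0225 0" --pt "-0.0097 -0.0263 0" --pt "-0.0104 -0.0282 0" --pt "-0.0104 -0.0282 0" --yaw '[0,0,0,0,0,0,0,0,0]'

```text
clock: 10.05
eef_pos: [536.8, -76.1, 35.9]
eef_rot: [3.139, 0.0, 1.22]
wrist_force: [-0.8, -1.8, 9.8]
finger_gap: 46.0
finger_force: 45.0
```

>>> play_rows --pt "-0.0014 -0.0038 0" --pt "-0.0028 -0.0075 0" --pt "-0.0041 -0.0113 0" --pt "-0.0055 -0.015 0" --pt "-0.0069 -0.0188 0" --pt "-0.0076 -0.0207 0" --pt "-0.0076 -0.0207 0" --yaw '[0,0,0,0,0,0,0]'

```text
clock: 10.92
eef_pos: [528.6, -97.3, 35.5]
eef_rot: [3.141, 0.001, 1.219]
wrist_force: [-4.3, -8.7, 7.5]
finger_gap: 45.6
finger_force: 45.0
```

Run:
```python
from h import *
a=snap("top","pics/top3.png");b=snap("side","pics/side3.png")
f=lambda c,x,y,w,h,k: cv2.resize(cv2.cvtColor(c["pixels"][y:y+h,x:x+w],cv2.COLOR_RGB2BGR),None,fx=k,fy=k,interpolation=cv2.INTER_CUBIC)
cv2.imwrite("pics/c5.png",np.hstack([f(a,260,180,120,130,3),f(b,250,160,100,97,4)[:390]]) if 0 else np.hstack([f(a,260,190,110,100,3),f(b,250,160,110,75,4)[:300]]))
```

```text
(no output)
```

View pics/c5.png

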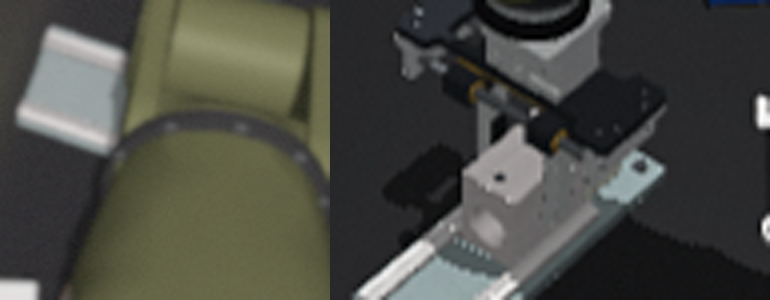

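The block is up against the shoulder area, on the bar. The wrist force now pulls towards the shoulder (about 9.7 N), so the ball is drawing the groove in. I'm creeping after it.

>>> play_rows --pt "-0.0003 -0.0009 0" --pt "-0.0005 -0.0014 0" --pt "-0.0005 -0.0014 0" --pt "-0.0005 -0.0014 0" --yaw '[0,0,0,0]'

```text
clock: 11.52
eef_pos: [528.3, -98.1, 35.4]
eef_rot: [3.141, 0.001, 1.219]
wrist_force: [-1.6, -3.0, 6.6]
finger_gap: 45.7
finger_force: 45.0
```

>>> play_rows --pt "-0.0003 -0.0008 0" --pt "-0.0003 -0.0008 0" --pt "-0.0003 -0.0008 0" --pt "-0.0003 -0.0008 0" --yaw '[0,0,0,0]'

```text
clock: 12.02
eef_pos: [528.1, -98.7, 35.4]
eef_rot: [3.141, 0.0, 1.219]
wrist_force: [0.5, -2.2, 5.9]
finger_gap: 46.0
finger_force: 45.0
```

>>> play_rows --pt "-0.0003 -0.0008 0" --pt "-0.0003 -0.0008 0" --pt "-0.0003 -0.0008 0" --pt "-0.0003 -0.0008 0" --yaw '[0,0,0,0]'

```text
clock: 12.52
eef_pos: [527.8, -99.3, 35.4]
eef_rot: [3.141, -0.0, 1.22]
wrist_force: [-0.0, 1.6, 6.7]
finger_gap: 45.7
finger_force: 45.0
```

>>> play_rows --pt "0 0 0" --pt "0 0 0" --pt "0 0 0" --pt "0 0 0" --pt "0 0 0" --pt "0 0 0" --yaw '[0,0,0,0,0,0]' --hand 1

```text
clock: 13.28
eef_pos: [527.6, -99.0, 35.1]
eef_rot: [3.142, 0.0, 1.22]
wrist_force: [0.1, -0.4, -0.3]
finger_gap: 93.7
finger_force: 0.0
```

>>> play_rows --pt "0 0 0.03" --pt "0 0 0.07" --pt "0 0 0.13" --pt "0 0 0.19" --pt "0 0 0.2" --pt "-0.05 0.2 0.2" --pt "-0.05 0.25 0.2" --pt "-0.05 0.3 0.2" --pt "-0.05 0.3 0.2" --pt "-0.05 0.3 0.2" --pt "-0.05 0.3 0.2" --pt "-0.05 0.3 0.2" --yaw '[0,0,0,0,0,0,0,0,0,0,0,0]'

```text
clock: 14.78
eef_pos: [477.4, 200.5, 234.3]
eef_rot: [-3.141, 0.001, 1.22]
wrist_force: [-0.6, -0.1, 0.7]
finger_gap: 94.0
finger_force: 0.0
```

Run:
```python
from h import *
a=snap("top","pics/top4.png");b=snap("side","pics/side4.png")
f=lambda c,x,y,w,h,k: cv2.resize(cv2.cvtColor(c["pixels"][y:y+h,x:x+w],cv2.COLOR_RGB2BGR),None,fx=k,fy=k,interpolation=cv2.INTER_CUBIC)
cv2.imwrite("pics/c6.png",np.hstack([f(a,265,190,100,75,4),f(b,245,165,95,75,4)]))
```

```text
(no output)
```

View pics/c6.png

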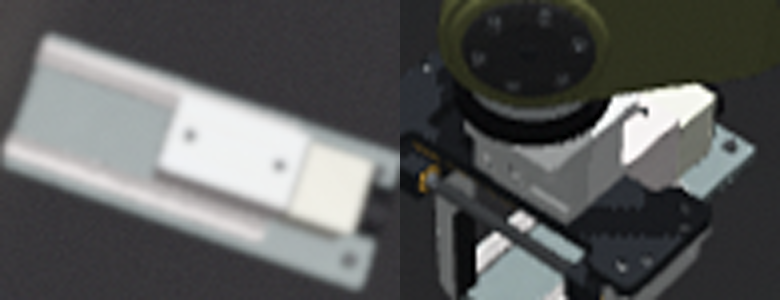

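Run:
```python
from h import *
t=load("pics/top4.png")
p=(np.array([(190,134),(280,165)],float)+.5)/4-.5+(265,190)
q=plane(t,p,82); d=q[1]-q[0]; m=q.mean(0); x=np.array([-.345,-.939])
print(q,m,np.arctan2(d[1],d[0]),"short of shoulder estimate:",(np.array([513,-138.5])-m[:2])@x-41,"dot spacing",np.linalg.norm(d))
p=(np.array([(302,142),(372,166),(352,236),(287,213)],float)+.5)/4-.5+(265,190)
print(plane(t,p,72))
p=(np.array([(184,92),(308,137),(285,214),(158,170)],float)+.5)/4-.5+(265,190)
print(plane(t,p,82),plane(t,p,82).mean(0))
```

```text
[[ 538.66945295  -72.87410225   82.        ]
 [ 519.10733302 -125.62102139   82.        ]] [528.88839298 -99.24756182  82.        ] -1.9259391018879017 short of shoulder estimate: 1.3395350313333196 dot spacing 56.257568514862136
[[ 534.18921844 -141.08192386   72.        ]
 [ 518.82797805 -182.646946     72.        ]
 [ 477.07322851 -168.34659569   72.        ]
 [ 491.6105049  -130.0852032    72.        ]]
[[ 564.07715961  -70.17751224   82.        ]
 [ 535.56732822 -143.1009949    82.        ]
 [ 489.94984089 -127.2845372    82.        ]
 [ 517.49979437  -53.21339108   82.        ]] [526.77353077 -98.44410886  82.        ]
```

The block sits about 1 mm from the estimated home, its line is within about 0.01 rad of the bar's, and it nearly touches the shoulder. The pull towards home that faded to zero and just reversed shows the ball is in the groove. I'm handing in.

```bash
python3 -c "
from cell import manip; print(manip.sign_off())"
```

```text
the job is handed in; nothing more can be done
None
```

The stop block is on the bar and let go at the shoulder, about 1 mm from the estimated home, with the ball clicked into its groove judging by the wrist forces; I handed the job in at about 15 s, and sign-off gave no verdict.

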